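# Scrape the scale off the work plate and hang up the scraper

### The job

Take the scraper block and sweep all five loose flakes of scale off the raised steel plate into the catch tray beside it; move the flakes only with the scraper, never with the gripper or arm. Then hang the scraper astride the bar of the low tool rail, between the posts, one leg on each side and the bridge resting on the bar, and let go. Leave everything else on the bench where it is.

Things in the scene. Friction and masses are not known exactly. Their poses are not given: they have to be found in the camera images.
- plate: Bare steel work plate raised on two dark feet, fixed: 200 mm (its x) by 260 mm (its y), flat top 65 mm above its origin. Origin: centre of its footprint at bench height; z up. The top slab is 16 mm thick, without lips.
- tray: Shallow open blue plastic catch tray, fixed, against one 200 mm edge of the plate (its +y or -y end), the near rim 8 mm under that edge so that what is pushed over it falls in. Outside 220 (its x) by 140 (its y) by 45 mm high, walls and floor 4 mm. Origin: centre of its underside, at bench height; axes parallel to the plate's. (A timber, 42 mm high, lies at the plate's other end.)
- scraper: Loose scraper: aluminium channel, open side down, 120 mm long (y), 50 wide outside (x), wooden grip on top. Two legs, 6 thick, 80 high, each a blade; 38 clear between; bridge 6 thick. Grip 24 thick (x), 90 long (y), 86 to 128 mm above the origin. Origin: centre of underside, level with the blade edges; stands upright on the bench at the start. About 0.4 kg. Ends and sides alike.
- scraper_throat (a point): Point on the scraper's own frame at the middle of the underside of its bridge, 80 mm above its origin; the bar lies just under it when the scraper hangs. The two upper inner corners are bevelled, so the flat there is about 14 mm wide.
- rail: Fixed low tool rail: a level round steel bar, 14 mm in diameter, along its x, on two square posts 270 mm apart (clear span 256 mm). Bar axis 150 mm above the origin, posts rise to 158 mm; feet 90 mm wide. Origin: bench level under the middle of the bar.
- rail_mid (a point): Middle of the rail's bar, on its axis; x along the bar, z up.
- chip0: Loose dark rust-brown flake of steel scale on the plate, about 40 by 26 mm and 9 mm thick, 40 g. Origin: centre of its underside.
- chip1: Loose dark rust-brown flake of steel scale on the plate, about 40 by 26 mm and 9 mm thick, 40 g. Origin: centre of its underside.
- chip2: Loose dark rust-brown flake of steel scale on the plate, about 40 by 26 mm and 9 mm thick, 40 g. Origin: centre of its underside.
- chip3: Loose dark rust-brown flake of steel scale on the plate, about 40 by 26 mm and 9 mm thick, 40 g. Origin: centre of its underside.
- chip4: Loose dark rust-brown flake of steel scale on the plate, about 40 by 26 mm and 9 mm thick, 40 g. Origin: centre of its underside.
- hammer: Hammer lying on the bench near the robot. A bystander. Origin: under its middle.
- shackle: Dark steel U shackle lying flat on the bench near the robot, about 90 by 100 mm, 18 mm thick. A bystander. Origin: under its middle.
- bearing: Bearing ring lying flat beyond the plate, 90 mm across, 28 mm high. A bystander. Origin: under its middle.
- oilcan: Yellow can standing beyond the plate, 72 mm across, 120 mm high. A bystander. Origin: under its middle.
- bush: Rusty flanged bush standing beyond the plate, 80 mm across, 55 mm high. A bystander. Origin: under its middle.

How it is judged (in metres and radians):
On the way, in this order (a step that is already met when the one before it is completed fails the run):
1. all five flakes lie in the catch tray (x of chip0 in the frame of tray between -0.108 and 0.108 m and y of chip0 in the frame of tray between -0.068 and 0.068 m and z of chip0 in the frame of tray between 0 and 0.04 m and x of chip1 in the frame of tray between -0.108 and 0.108 m and y of chip1 in the frame of tray between -0.068 and 0.068 m and z of chip1 in the frame of tray between 0 and 0.04 m and x of chip2 in the frame of tray between -0.108 and 0.108 m and y of chip2 in the frame of tray between -0.068 and 0.068 m and z of chip2 in the frame of tray between 0 and 0.04 m and x of chip3 in the frame of tray between -0.108 and 0.108 m and y of chip3 in the frame of tray between -0.068 and 0.068 m and z of chip3 in the frame of tray between 0 and 0.04 m and x of chip4 in the frame of tray between -0.108 and 0.108 m and y of chip4 in the frame of tray between -0.068 and 0.068 m and z of chip4 in the frame of tray between 0 and 0.04 m), for 0.2 s.
2. the scraper sits astride the bar (x of scraper_throat in the frame of rail_mid between -0.09 and 0.09 m and y of scraper_throat in the frame of rail_mid between -0.012 and 0.012 m and z of scraper_throat in the frame of rail_mid between -0.001 and 0.016 m and angle between scraper's own z axis and vertical below 0.35 rad), for 0.2 s.
At the end, for the whole second after the job is handed in: All five flakes lie inside the catch tray below its rim, at rest. The scraper hangs at rest astride the rail's bar: the middle of its bridge's underside within 90 mm of the bar's middle along the bar, within 12 mm of the bar's axis sideways and -1 to 16 mm above the axis, tilted less than 0.35 rad (all of step 1 and all of step 2 and linear speed of each of chip0, chip1, chip2, chip3, chip4, scraper below 0.02 m/s); the robot touches nothing.
It fails at once if the gripper or arm touches a flake (contact force between any of the fingers, the arm and chip0 above 0.5 N or contact force between any of the fingers, the arm and chip1 above 0.5 N or contact force between any of the fingers, the arm and chip2 above 0.5 N or contact force between any of the fingers, the arm and chip3 above 0.5 N or contact force between any of the fingers, the arm and chip4 above 0.5 N).
It fails at once if a bystander (hammer, shackle, bearing, can, bush) is shifted by more than 30 mm (distance of any of hammer, shackle, bearing, oilcan, bush from where it was at the start of the episode above 0.03 m).
It also fails if it takes over 64 s, if anything falls off the work surface, if the arm or the gripper's body presses on something with over 40 N, if the wrist force passes 120 N, or if a joint passes its speed limit or range.

### The arm

A 6-joint arm with a two-finger parallel gripper is mounted at the origin on the work surface. World frame = base frame: x ahead of the robot, y to its left, z up, the work surface at z = 0. Lengths are in mm, angles in rad, forces in N, time in s.
With the tool pointing down it reaches from about 350 to 875 mm from the base axis. Payload 15.5 kg.
Tool frame: the origin (TCP) lies at the very end of the fingers, on their centre line; the grasp point (between the pads) lies 19 mm behind it; z points along the fingers, y is the line along which they close (so a half turn about z gives the same grasp; the last joint's range is limited). The gripper opens to 85 mm and grips with 20 to 120 N. Pads are 22 mm wide; open, the fingers measure 114 mm over their backs; the gripper's body (76 mm by 85 mm) begins 54 mm behind the grasp point. The pads swing forward as they close: fully open they stand 13 mm farther back than shut.
Start: joints at [1.131, 0.494, 1.345, -0, 1.302, -0.096], TCP at [211.251, 588.217, 231.277] pointing down, gripper open.
Joint ranges: [-2.91, 2.91], [-0.82, 2.16], [0.22, 2.67], [-1.22, 4.37], [0.12, 2.79], [-3.08, 3.08]. Speed limits (rad/s): [1.89, 1.89, 2.57, 3.01, 3.01, 3.01].

### API

Orientations are given as a unit quaternion [x, y, z, w].
In Python, from station import ctrl gives the robot as it stands. The module is installed in compiled form; this text tells all that it offers. Calls block until the motion is done:
- ctrl.move_ptp(position, orientation): joint-space move of the TCP to a pose.
- ctrl.movel(position, rot=None, feed=150): straight line of the TCP; rot=None keeps the orientation; feed is the mean speed in mm/s.
- ctrl.move_joints(angles): joint-space move.
- ctrl.move_gripper(opening, newtons=None): opening from 0.0 (shut) to 1.0 (fully open); newtons is the grip in N (None keeps the last); returns when the fingers have stopped.
- ctrl.hold(seconds).
- ctrl.inverse_kinematics(position, orientation): joint angles nearest the present ones, or None.
- ctrl.read_camera(name): name is "scene" or "top" or "wrist"; returns a dict with "frame" (384x512x3 uint8, blue, green, red), "fx", "fy", "cx", "cy" (pixels), "R" (3x3) and "t" (3): a world point X has camera coordinates R X + t. Camera axes: x right, y down, z forward; pixel columns grow to the right and rows downward; lengths in mm; the calibration is good to about 2 mm. The wrist camera is an equidistant fisheye: a pixel r from the principal point sees the ray r / f radians off the axis. A picture is of the moment at which its call begins. There is no depth.
A pose or a line that the arm cannot do raises ctrl.IKError and nothing moves.
- ctrl.hand_in(): hands the job in; it is judged then, once.
Trained networks look in a picture, given as the dict that the camera call returned (one of the last four; its "shot" number tells which), for a name from the list of things; names that differ only in an ending like _2 or _b are one class to them, and where a whole thing is asked for, a point or a joint stands for the part that bears it (a point fixed in the world has none). Each returns a list of dicts, best first, with "conf" (0 to 1); they miss things now and then, are a little off and sometimes report something else, mostly with a low value. They report only what shows in the picture. A call takes as long as a camera call.
- ctrl.spot_in(picture, target): "centre" ([x, y, z] in mm, in world coordinates, good to about 4 mm: the middle of the surface that is visible of it).
- ctrl.silhouettes(picture, target): "mask" (384x512 bool, what is visible of it).
Readings, each from a call of its own:
- ctrl.read_time_s(): time.
- ctrl.read_joints(): joint angles.
- ctrl.read_joint_vel(): joint speeds.
- ctrl.read_tau(): joint torques, N m.
- ctrl.read_eef_pos(): TCP position.
- ctrl.read_tool_rot(): TCP orientation.
- ctrl.read_ft_force(): force on the tool from outside, world axes, zero at the start.
- ctrl.read_ft_torque(): the same for the moment, N m.
- ctrl.read_width(): opening from 0.0 (shut) to 1.0 (fully open).
- ctrl.read_gripper_force(): force on a finger pad.
Only numpy, scipy, OpenCV 4.12 (cv2) and the standard library are available. Lean on these libraries where they do the work, as an engineer would, in place of code of your own. Each camera call takes 0.05 s, during which the arm holds its last target. There are 200 camera calls.

## Working session

There is one attempt and no reset: what is moved stays moved. The work goes in short steps, each a Python script; the robot and the scene stay as the last script left them, time stands still between calls to the robot, and variables do not carry over. Pictures are saved under pics/ and viewed, at most 10 in all, crops included, and the job is handed in when it is done.

```bash
mkdir -p pics
cat > a.py <<'E'
from station import ctrl
import cv2, numpy as np, pickle
P={}
for n in ("scene","top"):
    p=ctrl.read_camera(n); P[n]=p; cv2.imwrite(f"pics/{n}0.png",p["frame"])
    print(n,p["fx"],p["fy"],p["cx"],p["cy"],np.round(p["R"],3).tolist(),np.round(p["t"],1))
    for t in ["plate","tray","scraper","rail","chip0","hammer","shackle","bearing","oilcan","bush"]:
        print(t,[(np.round(d["centre"]).tolist(),round(d["conf"],2)) for d in ctrl.spot_in(p,t)][:6])
pickle.dump(P,open("P.pkl","wb"))
print(ctrl.read_time_s(),ctrl.read_tool_rot())
E
python3 a.py
```

```text
scene 355.1974197985122 355.1974197985122 257.58602832385196 190.63766584307027 [[-0.798, 0.602, 0.004], [0.477, 0.637, -0.605], [-0.367, -0.481, -0.796]] [ 475.9 -206.2 1245. ]
plate [([617.0, 14.0, 64.0], 0.72), ([779.0, 221.0, 116.0], 0.69)]
tray [([590.0, 186.0, 0.0], 0.65)]
scraper [([499.0, -418.0, 75.0], 0.89), ([549.0, 32.0, 75.0], 0.39)]
rail []
chip0 [([550.0, 32.0, 73.0], 0.54), ([562.0, -41.0, 81.0], 0.5)]
hammer [([358.0, -139.0, 22.0], 0.97), ([780.0, 220.0, 118.0], 0.48), ([503.0, -414.0, 74.0], 0.36)]
shackle [([667.0, -32.0, 75.0], 0.65)]
bearing [([796.0, 72.0, 26.0], 0.95)]
oilcan [([778.0, 223.0, 119.0], 0.61)]
bush [([795.0, -82.0, 32.0], 0.56)]
top 361.78449709729955 361.78449709729955 257.33342463260885 198.1261448888594 [[0.029, -0.999, 0.023], [-0.984, -0.033, -0.177], [0.178, -0.017, -0.984]] [ -30.9  592.8 1203. ]
plate [([603.0, -3.0, 66.0], 0.92)]
tray [([591.0, 196.0, 0.0], 0.86)]
scraper [([489.0, -422.0, 87.0], 0.58)]
rail [([498.0, 449.0, 8.0], 0.72), ([601.0, -9.0, 78.0], 0.17)]
chip0 [([556.0, -45.0, 75.0], 0.55), ([664.0, -38.0, 77.0], 0.54), ([599.0, -7.0, 78.0], 0.5), ([641.0, 34.0, 76.0], 0.41)]
hammer [([350.0, -148.0, 26.0], 0.9), ([640.0, 40.0, 73.0], 0.71), ([599.0, -8.0, 76.0], 0.43)]
shackle [([350.0, 139.0, 20.0], 0.63), ([490.0, -419.0, 85.0], 0.42)]
bearing [([786.0, 64.0, 28.0], 0.74)]
oilcan [([756.0, 197.0, 120.0], 0.74)]
bush [([779.0, -90.0, 26.0], 0.87)]
1.1 [1.71542174e-01 9.85176777e-01 1.12955740e-05 9.36185843e-07]
```

View pics/scene0.png

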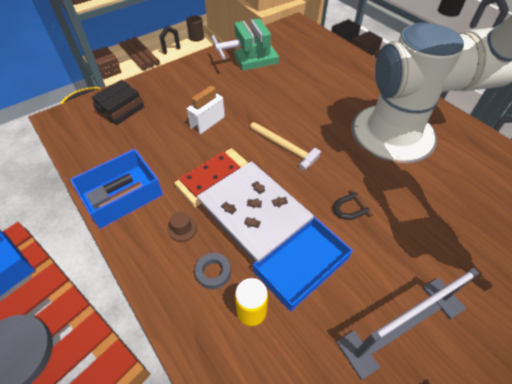

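View pics/top0.png

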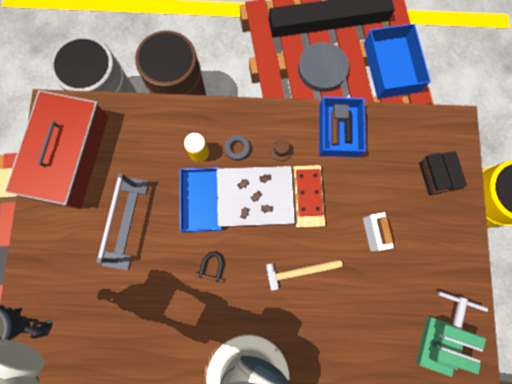

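The scene picture shows the plate with five chips (around 255,205), the tray on its +y end, the scraper at (207,110) and the rail bar from (380,335) to (475,275). In the top picture the scraper is at (380,232) and the bar runs from (120,178) to (103,262). Next I measure each of these.

```bash
cat > h.py <<'E'
from station import ctrl
import cv2, numpy as np, pickle
def bp(p,uv,z):
    uv=np.atleast_2d(np.asarray(uv,float)); R=np.array(p["R"]);t=np.array(p["t"])
    d=np.c_[(uv[:,0]-p["cx"])/p["fx"],(uv[:,1]-p["cy"])/p["fy"],np.ones(len(uv))]@R
    c=-R.T@t; s=(z-c[2])/d[:,2]; return (c+d*s[:,None])[:,:2]
def pr(p,X):
    q=np.asarray(X)@np.array(p["R"]).T+p["t"]; return np.c_[p["fx"]*q[:,0]/q[:,2]+p["cx"],p["fy"]*q[:,1]/q[:,2]+p["cy"]]
def rect(p,m,z):
    v,u=np.nonzero(m); r=cv2.minAreaRect(bp(p,np.c_[u,v],z).astype(np.float32))
    return [np.round(r[0],1).tolist(),np.round(r[1],1).tolist(),round(r[2],1)]
E
cat > b.py <<'E'
from h import *
P=pickle.load(open("P.pkl","rb"))
for n,p in P.items():
    hsv=cv2.cvtColor(p["frame"],cv2.COLOR_BGR2HSV); print(n)
    H,S,V=[hsv[...,i].astype(int) for i in range(3)]
    def roi(x0,x1,y0,y1,z):
        g=np.stack(np.meshgrid(np.arange(512),np.arange(384)),-1).reshape(-1,2)
        b=bp(p,g,z); return ((b[:,0]>x0)&(b[:,0]<x1)&(b[:,1]>y0)&(b[:,1]<y1)).reshape(384,512)
    def big(m):
        k,l,s,c=cv2.connectedComponentsWithStats(m.astype(np.uint8)); return l==1+np.argmax(s[1:,4])
    pl=big((S<60)&(V>120)&roi(450,750,-180,180,65)); hull=cv2.convexHull(np.argwhere(pl)[:,::-1].astype(np.int32))
    print("plate",rect(p,pl,65))
    f=np.zeros((384,512),np.uint8); cv2.fillConvexPoly(f,hull,1)
    ch=(f>0)&(V<150)&(S>60)
    k,l,s,c=cv2.connectedComponentsWithStats(ch.astype(np.uint8))
    for i in range(1,k):
        if s[i,4]>15: print("chip",rect(p,l==i,72),s[i,4])
    tr=big((H>100)&(H<125)&(S>150)&roi(450,750,120,300,40)); print("tray",rect(p,tr,45))
    br=big((H<20)&(S>120)&(V>60)&roi(460,530,-470,-370,128)&~((V<0))); print("grip",rect(p,br,128))
    al=big((S<60)&(V>140)&roi(420,560,-500,-340,86)); print("scr",rect(p,al|br,86))
    rl=big((S<60)&(V>120)&roi(350,650,250,600,150)); print("rail",rect(p,rl,150))
    A=(p["frame"]).copy(); A[rl]=(0,0,255);A[br]=(0,255,0);A[al]=(255,0,255); A[ch]=(0,255,255)
    np.save(n+"_A.npy",A)
a=np.load("top_A.npy");s=np.load("scene_A.npy"); P["top"]
r=lambda x:cv2.resize(x,(400,300),interpolation=cv2.INTER_NEAREST)
t=P["top"]["frame"]; q=P["scene"]["frame"]
cv2.imwrite("pics/c.png",np.vstack([np.hstack([r(a[165:285,70:230]),r(a[195:270,330:430])]),np.hstack([r(t[165:285,70:230]),r(t[195:270,330:430])])]))
E
python3 b.py
```

```text
scene
plate [[606.1, -4.0], [204.8, 264.6], 4.1]
chip [[561.0, -44.9], [22.7, 35.4], 13.1] 66
chip [[544.3, 29.5], [21.8, 35.1], 80.2] 71
chip [[603.5, -7.1], [20.0, 32.9], 53.1] 71
chip [[667.7, -36.5], [20.0, 34.6], 26.1] 70
chip [[644.8, 38.7], [21.2, 35.2], 42.0] 85
tray [[597.8, 190.4], [229.9, 145.7], 4.1]
grip [[494.5, -426.6], [87.1, 67.8], 89.7]
scr [[494.5, -431.2], [128.6, 180.3], 0.9]
rail [[506.0, 462.8], [70.1, 288.9], 87.4]
top
plate [[600.2, -5.1], [204.8, 262.0], 4.0]
chip [[660.6, -36.1], [18.0, 32.6], 11.7] 42
chip [[639.6, 38.6], [17.3, 32.0], 47.6] 44
chip [[597.6, -7.0], [18.1, 34.6], 58.6] 46
chip [[555.3, -44.4], [17.2, 30.7], 1.9] 48
chip [[538.9, 30.5], [18.4, 31.5], 82.7] 47
tray [[585.1, 191.6], [220.1, 129.9], 4.1]
grip [[494.2, -437.8], [68.2, 63.9], 1.8]
scr [[490.4, -435.0], [125.5, 116.3], 11.2]
rail [[495.4, 411.2], [97.6, 286.3], 81.4]
```

View pics/c.png

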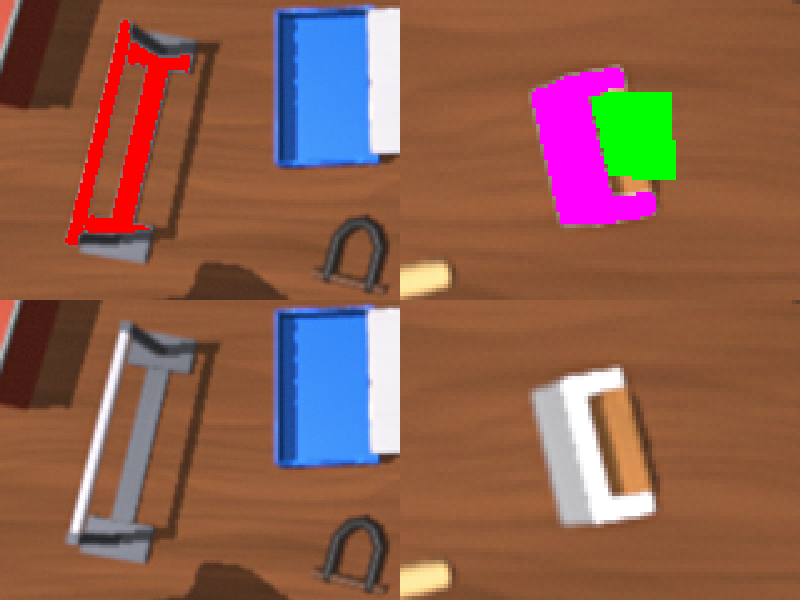

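Segmentation of the plate and chips is good. The bar and grip need tighter masks.

```bash
cat > c.py <<'E'
from h import *
from scipy.spatial.transform import Rotation as Ro
P=pickle.load(open("P.pkl","rb"))
def fitline(xy):
    for _ in range(3):
        vx,vy,x0,y0=cv2.fitLine(xy.astype(np.float32),cv2.DIST_HUBER,0,.01,.01).ravel()
        r=(xy-[x0,y0])@[-vy,vx]; xy=xy[abs(r)<9]
    s=(xy-[x0,y0])@[vx,vy]; c=np.array([x0,y0])+np.mean([s.min(),s.max()])*np.array([vx,vy])
    return c.round(1),round(np.degrees(np.arctan2(vy,vx)),1),round(np.ptp(s)),len(xy)
for n,p in P.items():
    hsv=cv2.cvtColor(p["frame"],cv2.COLOR_BGR2HSV); H,S,V=[hsv[...,i].astype(int) for i in range(3)]
    g=np.stack(np.meshgrid(np.arange(512),np.arange(384)),-1).reshape(-1,2)
    def roi(x0,x1,y0,y1,z):
        b=bp(p,g,z); return ((b[:,0]>x0)&(b[:,0]<x1)&(b[:,1]>y0)&(b[:,1]<y1)).reshape(384,512)
    b=roi(330,680,330,560,150)&(S<60)&(V>170); v,u=np.nonzero(b); print(n,"bar",fitline(bp(p,np.c_[u,v],155)))
    w=roi(430,560,-500,-360,110)&(H<20)&(S>100)&(V>(185 if n=="top" else 90))
    k,l,s,c=cv2.connectedComponentsWithStats(w.astype(np.uint8)); w=l==1+np.argmax(s[1:,4]); print("grip",w.sum(),rect(p,w,128))
    w=roi(430,560,-500,-360,86)&(S<60)&(V>225); print("white",w.sum(),rect(p,w,86))
E
python3 c.py
```

```text
scene bar (array([503.5, 449.6]), np.float32(-8.1), 256, 718)
grip 706 [[504.8, -409.3], [125.5, 136.2], 0.0]
white 177 [[493.7, -429.5], [120.4, 52.5], 9.7]
top bar (array([500.7, 450.5]), np.float32(-8.2), 259, 341)
grip 157 [[489.9, -430.5], [82.8, 20.0], 11.6]
white 291 [[489.9, -429.9], [121.8, 52.5], 12.3]
```

```bash
cat >> h.py <<'E'
def q(deg): a=np.radians(deg)/2; return [float(np.cos(a)),float(np.sin(a)),0.,0.]
SC=np.array([491.5,-430.]); SA=11.5
PC=np.array([603.,-4.5]); PA=4.05
BC=np.array([502.,450.]); BA=-8.2
def plate(x,y):
    a=np.radians(PA); return PC+[x*np.cos(a)-y*np.sin(a),x*np.sin(a)+y*np.cos(a)]
E
cat > d.py <<'E'
from h import *
for nm,xy,z,a in [("s",SC,90,SA),("p1",plate(-35,-100),156,PA+180),("p1e",plate(-35,125),156,PA+180),("p2",plate(40,-100),156,PA+180),("p2e",plate(40,125),156,PA+180),("b",BC,168,BA+180)]:
    print(nm,ctrl.inverse_kinematics([*xy,z],q(a)))
ctrl.move_gripper(0.85)
ctrl.move_ptp([*SC,260],q(SA))
p=ctrl.read_camera("wrist"); cv2.imwrite("pics/w1.png",p["frame"])
ctrl.movel([*SC,90])
print(ctrl.read_ft_force())
ctrl.move_gripper(0.0,80)
print(ctrl.read_width(),ctrl.read_gripper_force(),ctrl.read_eef_pos())
ctrl.movel([*SC,320],feed=200)
p=ctrl.read_camera("scene"); cv2.imwrite("pics/s2.png",p["frame"])
print(ctrl.read_width(),ctrl.read_ft_force(),ctrl.read_joints(),ctrl.read_time_s())
E
python3 d.py; python3 -c "
import cv2,numpy as np
a=cv2.imread('pics/w1.png');b=cv2.imread('pics/s2.png')[0:220,120:413]
cv2.imwrite('pics/d.png',np.hstack([cv2.resize(a,(400,300)),cv2.resize(b,(400,300))]))"
```

```text
s [-8.10149432e-01  6.82580641e-01  1.41211032e+00 -4.44089210e-16
  1.04690169e+00  5.59934030e-01]
p1 [-2.85531824e-01  5.19981871e-01  1.53478445e+00 -4.44089210e-16
  1.08682633e+00 -1.92701399e+00]
p1e [ 1.02982674e-01  5.03392501e-01  1.56850635e+00 -4.44089210e-16
  1.06969380e+00 -1.53849949e+00]
p2 [-2.45524746e-01  6.12514520e-01  1.34318643e+00 -4.44089210e-16
  1.18589171e+00 -1.88700691e+00]
p2e [ 9.92176596e-02  5.96981408e-01  1.37573033e+00 -4.44089210e-16
  1.16888091e+00 -1.54226450e+00]
b [ 6.42309861e-01  6.21960418e-01  1.28574025e+00 -4.44089210e-16
  1.23389199e+00 -7.85369467e-01]
[ 0.18806442 -0.08040691 -0.30500518]
0.26752060882661305 79.99075770378113 [ 491.70509297 -430.1013556    90.32401306]
0.26618524425517126 [-0.12441748  0.18890675 -5.59483553] [-8.10182691e-01  4.72264901e-01  1.14096790e+00 -4.34451043e-05
  1.53055123e+00  5.59936305e-01] 8.25
```

View pics/d.png

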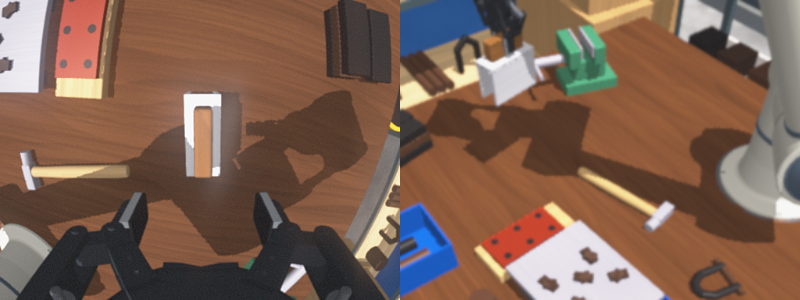

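The scraper is held: width matches the 24 mm grip, and it hangs upright over the vise area. Sweeping now.

```bash
cat > e.py <<'E'
from h import *
ctrl.move_ptp([*plate(-35,-100),270],q(PA+180))
for i,x in enumerate((-35,40)):
    if i: ctrl.movel([*plate(x,-100),200],feed=350)
    ctrl.movel([*plate(x,-100),156.8],feed=120)
    print(ctrl.read_ft_force().round(1), ctrl.read_eef_pos().round(1))
    ctrl.movel([*plate(x,125),156.8],feed=110)
    print(ctrl.read_ft_force().round(1), ctrl.read_eef_pos().round(1))
    ctrl.movel([*plate(x,125),200],feed=200)
ctrl.movel([*plate(40,-60),330],feed=300)
p=ctrl.read_camera("scene"); cv2.imwrite("pics/s3.png",p["frame"])
t=ctrl.read_camera("top"); cv2.imwrite("pics/t3.png",t["frame"])
print(ctrl.read_width(),ctrl.read_time_s())
b=lambda f,x,y:cv2.resize(f[y:y+150,x:x+200],(400,300))
cv2.imwrite("pics/e.png",np.hstack([b(p["frame"],170,150),b(t["frame"],150,120)]))
E
python3 e.py
```

```text
[ 0.6  0.3 -5.1] [ 575.7 -106.9  157.5]
[ 0.2  0.2 -4. ] [559.3 117.3 156.8]
[-0.1 -0.6 -4.3] [ 649.6 -100.5  156.5]
[ 0.6 -0.6 -4.4] [634.1 122.6 156.8]
0.2678669929057774 19.0083
```

View pics/e.png

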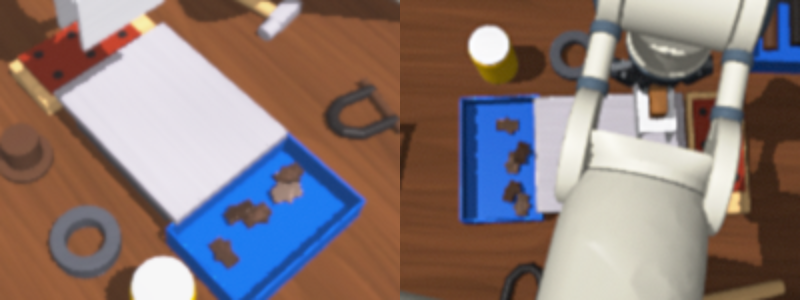

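The plate is clear and all five flakes are in the tray (left panel, about 225–290, 175–255). Moving to above the rail.

```bash
cat > f.py <<'E'
from h import *
ctrl.move_ptp([*BC,300],q(BA+180))
ctrl.movel([*BC,262],feed=150)
p=ctrl.read_camera("scene"); t=ctrl.read_camera("top"); w=ctrl.read_camera("wrist")
print(ctrl.read_eef_pos().round(1),ctrl.read_ft_force().round(1),ctrl.read_time_s())
u,v=pr(p,np.array([[*BC,180]]))[0].astype(int)
b=lambda f,x,y:cv2.resize(f[y:y+150,x:x+200],(400,300))
cv2.imwrite("pics/f.png",np.hstack([b(p["frame"],min(u-100,312),min(v-75,234)),cv2.resize(w["frame"],(400,300))]))
E
python3 f.py
```

```text
[502.6 450.2 263.4] [ 0.  -0.5 -4.7] 21.4833
```

View pics/f.png

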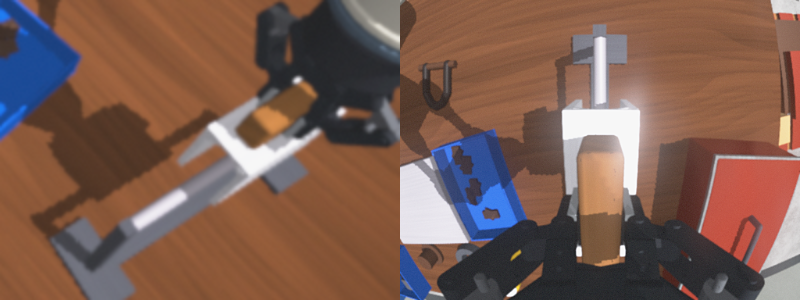

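The wrist view shows the bar (column 600) centred between the legs (563–640). Lowering with force checks.

```bash
cat > g.py <<'E'
from h import *
f0=ctrl.read_ft_force(); ok=True
for z in (240,225,190,175,170,168.5):
    ctrl.movel([*BC,z],feed=100); f=ctrl.read_ft_force(); print(z,f.round(1))
    if np.linalg.norm(f-f0)>12: ok=False; break
if ok:
    ctrl.hold(.3); ctrl.move_gripper(0.7); ctrl.hold(.3)
    ctrl.movel([*BC,300],feed=150); ctrl.hold(.5)
    ctrl.move_ptp([420,300,330],q(BA+180))
p=ctrl.read_camera("scene"); t=ctrl.read_camera("top")
b=lambda f,x,y,w=200,h=150:cv2.resize(f[y:y+h,x:x+w],(400,300))
cv2.imwrite("pics/g.png",np.vstack([np.hstack([b(p["frame"],312,234),b(t["frame"],70,150)]),np.hstack([b(p["frame"],170,150),b(t["frame"],150,120)])]))
print(ctrl.read_time_s(),ctrl.read_width())
E
python3 g.py
```

```text
240 [ 0.3  0.  -4.4]
225 [ 0.1 -0.8 -5.1]
190 [-0.1 -0.5 -4.4]
175 [ 0.9  0.2 -4.8]
170 [ 0.3 -0.6 -4.7]
168.5 [-0.6  0.4 -5.5]
26.8417 0.701425032174442
```

View pics/g.png

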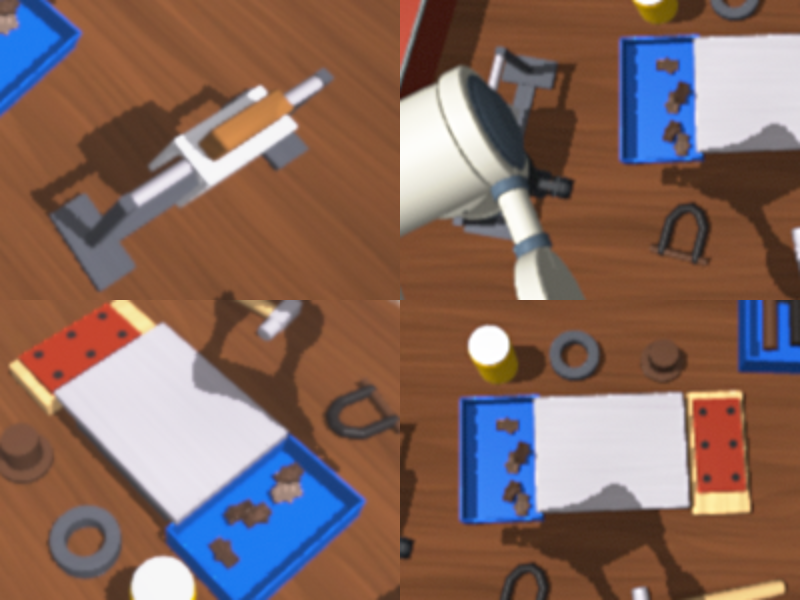

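The scraper hangs level astride mid-bar, the flakes lie in the tray, and the bystanders haven't moved. Handing in.

```bash
python3 -c "
from station import ctrl
ctrl.hold(1.0); print(ctrl.hand_in())"
```

```text
the job is handed in; nothing more can be done
None
```

The job is handed in, with no verdict returned: the last pictures, at 27 s on the robot's clock, show all five flakes in the catch tray, the scraper hanging astride the middle of the rail bar with the gripper clear, and the bystanders where they were.

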